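# Load a cast coupling into the test box and shut its lid

## Task

Put the straight cast coupling (not the elbow or the tee) into the open test box, lying level in both V rests with its round barrel down in the V's and its square flanges outside them. Then gently lower the stiff lid until it is fully shut, without slamming it. Leave the coupling lying in its rests and do not disturb the other things on the bench.

Things in the scene. Friction and masses are not known exactly. Their poses are not given: they have to be found in the camera images.
- coupling_mid (a point): Middle of the barrel, on its axis, of the part to test: a straight coupling, bare cast aluminium, 0.2 to 0.45 kg. A round barrel (diameter 32) runs 100 mm between two square end flanges (44 x 44, each 20 thick); 140 long overall, ends alike. It lies on its flanges, this point 22 above the table. x runs along the barrel.
- coupling: The same straight coupling; origin at the centre of its underside (22 below the barrel's axis as it lies), same axes.
- test_box: Fixed test box, grey painted, open top, 190 x 190 x 115 high, walls and floor 6 thick. Origin: centre of its underside, on the table. x points to its hinged side, y runs along the hinge, z is up. In the middle stand two black V rests (45 degree faces), 10 thick along x, 47 wide along y, centred 38 either side of the middle along x; their tops are 77 above the table, each V 40 wide at the top.
- cradle (a point): Where the barrel's middle must be: 75 above the table over the box centre, the coupling then lying in both V rests. x is the way the barrel must lie, towards the hinge (either end of the coupling may point there). The flanges then stand outside the rests with 7 mm of play along x each way, 20 mm off the walls; 66 mm is free between the rests for the fingers.
- lid_hinge (a point): Middle of the lid's hinge line, at the rim (115 above the table), 95 from the box centre along the box's x. Axes as the box. The lid is a flat bare metal plate, 205 from hinge to free edge (15 beyond the front wall), 190 wide, 10 thick, 0.35 kg, no handle or latch; when shut its underside lies on the rim.
- lid (a joint): Lid angle in rad: 0 = shut flat on the rim, pi/2 = straight up, to 1.95 = leaning back outwards; starts between 1.5 and 1.9. The hinge is stiff (about 0.55 N m): the lid stays at any angle where it is left, and takes 1 to 6 N at 140 from the hinge to move.
- lid_edge (a point): Middle of the lid's free edge on its outer face (top face when shut): 205 from the hinge, 10 above the lid's underside.
- elbow: Bystander: right-angled elbow of the same cast aluminium, about 105 x 90 x 44 high, two flanges; origin near its middle, on the underside.
- tee: Bystander: T-shaped casting of the same aluminium, about 100 x 90 x 44 high, three flanges; origin near its middle, on the underside.
- wrench: Bystander: steel wrench, 180 long, lying on the table; origin at its underside.
- tape_roll: Bystander: roll of black tape lying flat, diameter 90, 24 high; origin at the centre of its underside.
- can: Bystander: white can, diameter 64, 85 high, upright; origin at the centre of its underside.
- driver: Bystander: steel air screwdriver, 200 long, diameter 38, lying on the table; origin at its underside near the middle.

How it is judged:
By the outcome, as a careful person would: the job done as asked, in the order asked, and still so for the second after the job is handed in, with the robot touching nothing.
It also fails if it takes over 64 s, if anything falls off the work surface, if the arm or the gripper's body presses on something with over 40 N, if the wrist force passes 120 N, or if a joint passes its speed limit or range.

## Robot

A 6-joint arm with a two-finger parallel gripper is mounted at the origin on the work surface. World frame = base frame: x ahead of the robot, y to its left, z up, the work surface at z = 0. Lengths are in m, angles in rad, forces in N, time in s.
With the tool pointing down it reaches from about 0.325 to 0.9 m from the base axis. Payload 6.1 kg.
Tool frame: the origin (TCP) lies on the centre line of the jaws, within the pads' length; the fingertips stand 8 mm ahead of it and the grasp point (between the pads) lies 11 mm behind it; z points along the fingers, y is the line along which they close (so a half turn about z gives the same grasp; the last joint's range is limited). The gripper opens to 87 mm and grips with 3 to 60 N. Pads are 19 mm wide; open, the fingers measure 117 mm over their backs; the gripper's body (75 mm by 190 mm) begins 51 mm behind the grasp point.
Start: joints at [-0.126, 0.22, 1.526, -0, 1.395, -0.126], TCP at [0.625, -0, 0.231] pointing down, gripper open.
Joint ranges: [-2.98, 2.98], [-0.91, 2.08], [0.09, 2.57], [-1.24, 4.39], [0.2, 2.65], [-2.68, 2.68]. Speed limits (rad/s): [2.57, 2.57, 3.01, 3.14, 3.14, 3.14].

## Interface

Orientations are given as a rotation vector (axis times angle).
In Python, from workcell import env, cams gives the robot as it stands. The module is installed in compiled form; this text tells all that it offers. Calls block until the motion is done:
- env.move_ptp(position, orientation): joint-space move of the TCP to a pose.
- env.move_linear(position, rot=None, max_speed=0.15, until_force=None): straight line of the TCP; rot=None keeps the orientation; max_speed is the mean speed in m/s. With until_force (N) it stops when the force on the tool has changed by that much, and returns True; else False.
- env.move_joints(angles): joint-space move.
- env.gripper_to(opening): finger opening in m; the grip force is fixed at half the most; returns when the fingers have stopped.
- env.dwell(seconds).
- env.solve_ik(position, orientation): joint angles nearest the present ones, or None.
- env.read_state(): the state.
- cams.camera(name): name is "scene" or "side" or "wrist"; returns the picture (400x640x3 uint8, blue, green, red); there is no depth.
- cams.calibration(name): a dict with "fx", "fy", "cx", "cy" (pixels), "R" (3x3) and "t" (3): a world point X has camera coordinates R X + t. Camera axes: x right, y down, z forward; pixel columns grow to the right and rows downward; lengths in m; the calibration is good to about 2 mm. A picture is of the moment at which its call begins: read the wrist's pose just before it. calibration takes no time and is no camera call; for the wrist camera it gives the pose at the moment of the call.
A pose or a line that the arm cannot do raises env.PlanningError and nothing moves.
- env.job_done(): hands the job in; it is judged then, once.
The state is a dict: "t": time; "qpos": joint angles; "qd": joint speeds; "joint_torque": joint torques, N m; "tcp_pos": TCP position; "eef_rot": TCP orientation; "contact_force": force on the tool from outside, world axes, zero at the start; "wrist_torque": the same for the moment, N m; "opening": finger opening in m; "gripper_force": force on a finger pad.
Only numpy, scipy, OpenCV 4.12 (cv2) and the standard library are available. Lean on these libraries where they do the work, as an engineer would, in place of code of your own. Each camera call takes 0.05 s, during which the arm holds its last target. There are 200 camera calls.

## Working session

There is one attempt and no reset: what is moved stays moved. The work goes in short steps, each a Python script; the robot and the scene stay as the last script left them, time stands still between calls to the robot, and variables do not carry over. Pictures are saved under pics/ and viewed, at most 10 in all, crops included, and the job is handed in when it is done.

```bash
mkdir -p pics
python3 - <<'E'
from workcell import env, cams
import cv2, numpy as np
a=cams.camera("scene"); b=cams.camera("side")
cv2.imwrite("pics/scene.png",a); cv2.imwrite("pics/side.png",b)
for n in("scene","side"):
    c=cams.calibration(n); print(n,c["fx"],c["cx"],c["cy"],np.round(-c["R"].T@c["t"],3),np.round(c["R"],2).tolist())
print(env.read_state()["t"])
E
```

```text
scene 476.3513484059659 314.97796886176985 199.39118471535045 [1.223 0.289 1.323] [[-0.35, 0.94, 0.01], [0.8, 0.31, -0.52], [-0.49, -0.18, -0.85]]
side 374.0615703215088 318.5448518445338 200.64120687203396 [0.284 0.936 0.71 ] [[-0.97, -0.26, -0.0], [-0.14, 0.52, -0.84], [0.22, -0.81, -0.54]]
0.1
```

View pics/scene.png

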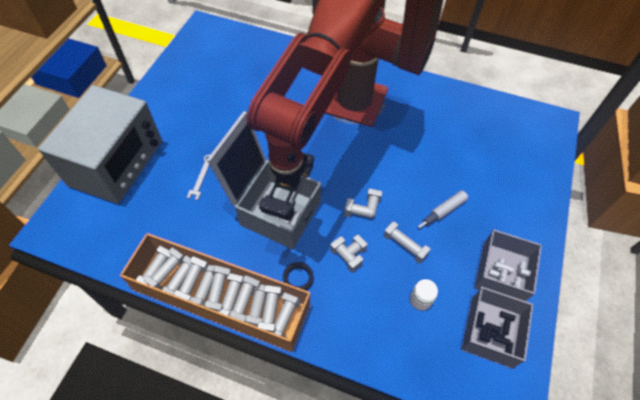

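View pics/side.png

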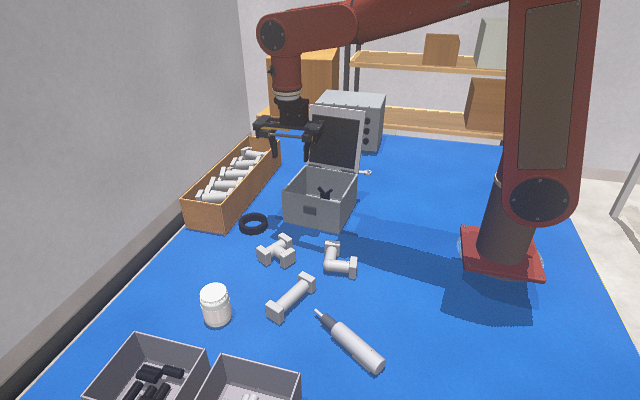

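The scene view shows the coupling at about (407,240), the box at (280,205) with its lid on the left, and the elbow (365,205) and tee (350,250) beside the coupling. The side view shows the coupling at (292,297) and the box at (320,195). Next I'll get a rough position and look from the wrist.

```bash
cat > h.py <<'E'
from workcell import env, cams
import cv2, numpy as np
from scipy.spatial.transform import Rotation as Ro
def ray(c,px,z):
    d=c["R"].T@np.array([(px[0]-c["cx"])/c["fx"],(px[1]-c["cy"])/c["fy"],1]); o=-c["R"].T@c["t"]
    return o+d*(z-o[2])/d[2]
def proj(c,X):
    p=c["R"]@np.asarray(X,float)+c["t"]; return np.array([c["fx"]*p[0]/p[2]+c["cx"],c["fy"]*p[1]/p[2]+c["cy"]])
def down(yaw):  # tool down, tool y axis along (direction yaw): closing line
    y=np.array([np.cos(yaw),np.sin(yaw),0]); z=np.array([0,0,-1.]); x=np.cross(y,z)
    return Ro.from_matrix(np.c_[x,y,z]).as_rotvec()
def st(): return env.read_state()
E
python3 - <<'E'
from h import *
s=cams.calibration("scene"); d=cams.calibration("side")
print("coupl",ray(s,(407,240),.022),ray(d,(292,297),.022))
for p in [(285,243),(322,183),(237,207)]: print("rim",ray(s,p,.115))
for p in [(330,203),(358,172),(284,190)]: print("rim side",ray(d,p,.115))
c=ray(s,(407,240),.03)
a,b=ray(s,(391,227),.03),ray(s,(426,254),.03); print(a,b)
env.move_ptp([c[0]-.03,c[1],.32],env.read_state()["eef_rot"])
w=cams.calibration("wrist"); cv2.imwrite("pics/w1.png",cams.camera("wrist")); cv2.imwrite("pics/s2.png",cams.camera("scene"))
np.save("w1.npy",w)
print(-w["R"].T@w["t"],np.round(w["R"],2),w["fx"],w["cx"],w["cy"],proj(w,c),st()["tcp_pos"],st()["t"])
E
```

```text
coupl [0.50791825 0.3344045  0.022     ] [0.5133986  0.33705672 0.022     ]
rim [0.6916473  0.01236717 0.115     ]
rim [0.46440818 0.03947216 0.115     ]
rim [ 0.6337203 -0.1643496  0.115    ]
rim side [0.49069981 0.04560173 0.115     ]
rim side [ 0.44512579 -0.1630817   0.115     ]
rim side [0.64477982 0.01115846 0.115     ]
[0.48668541 0.2764435  0.03      ] [0.53714702 0.39922024 0.03      ]
[0.48448809 0.40496765 0.47323549] [[ 1.   -0.   -0.  ]
 [-0.   -0.96  0.26]
 [-0.   -0.26 -0.96]] 343.6788660497232 319.97596365011157 200.8060636006141 [341.90328974 163.67240061] [0.48299421 0.33296465 0.31937723] 1.6
```

View pics/w1.png

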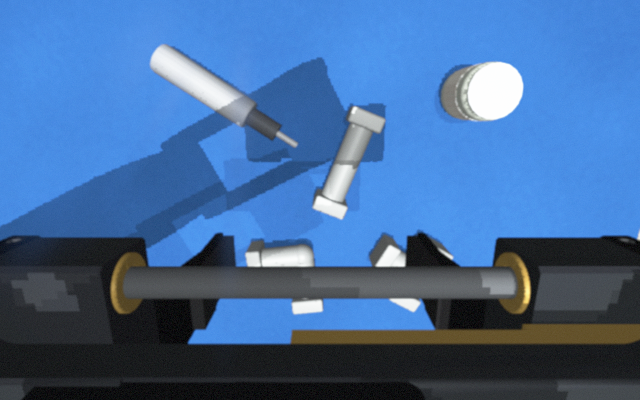

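View pics/s2.png

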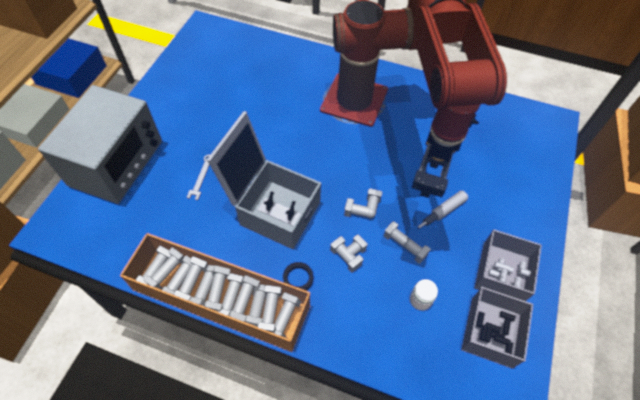

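The wrist view shows the coupling from (365,110) to (330,205), with the driver tip at (297,145) nearby, so I'll use a reduced opening. The second scene view shows the box unobstructed, with rim corners near (265,163), (322,184), (297,236) and (238,206). Now I'll measure both.

Run:
```python
from h import *
w=np.load("w1.npy",allow_pickle=True).item(); im=cv2.imread("pics/w1.png")
hsv=cv2.cvtColor(im,cv2.COLOR_BGR2HSV)
m=((hsv[...,1]<90)&(hsv[...,2]>60)).astype(np.uint8)*255; m[230:]=0
n,l,s,c=cv2.connectedComponentsWithStats(m)
k=l[205,330]; print(s[k],c[k])
ct=max(cv2.findContours((l==k).astype(np.uint8),0,cv2.CHAIN_APPROX_NONE)[0],key=len)[:,0]
P=np.array([ray(w,p,.036)[:2] for p in ct]).astype(np.float32)
r=cv2.minAreaRect(P); print(r); b=cv2.boxPoints(r); print(b)
si=cams.camera("side"); cv2.imwrite("pics/d2.png",si)
sc=cv2.imread("pics/s2.png")
o=np.vstack([cv2.resize(sc[105:255,190:340],None,fx=4,fy=4,interpolation=2)]); 
o2=cv2.resize(si[95:245,265:415],None,fx=4,fy=4,interpolation=2)
cv2.imwrite("pics/crop.png",cv2.resize(np.hstack([o,o2]),(800,400)))
cv2.imwrite("pics/cs.png",o);cv2.imwrite("pics/cd.png",o2)
```

```text
[ 312  106   74  114 3088] [346.96437824 161.45693005]
((0.5179557204246521, 0.33408308029174805), (0.14171595871448517, 0.047040391713380814), 68.4188461303711)
[[0.47002143 0.27684358]
 [0.5137642  0.25954124]
 [0.56589    0.39132258]
 [0.52214724 0.40862492]]
```

View pics/cs.png

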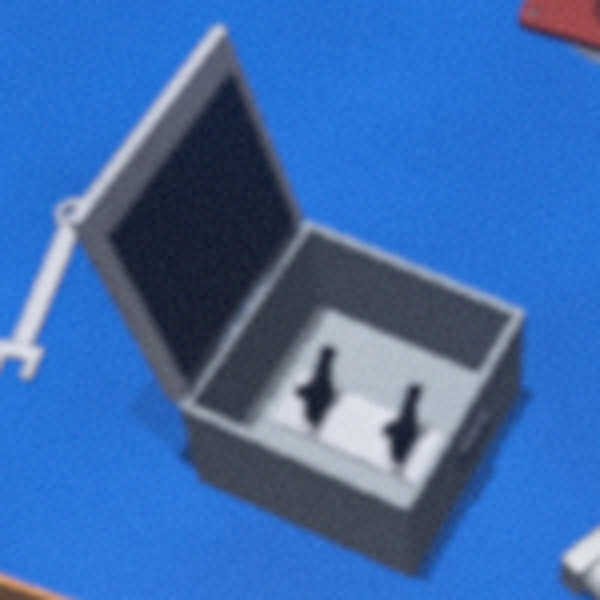

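The crop shows the rim's outer corners at about (303,221), (525,313), (412,511) and (186,403), and the lid's free-edge corners at (220,28) and (78,222). The V rests are at (320,388) and (405,425).

Run:
```python
from h import *
s=cams.calibration("scene")
f=lambda p:((p[0]+.5)/4+190-.5,(p[1]+.5)/4+105-.5)
R=np.array([ray(s,f(p),.115) for p in [(303,221),(525,313),(412,511),(186,403)]])[:,:2]
print(R, [np.linalg.norm(R[i]-R[i-1]) for i in range(4)])
c=R.mean(0); hx=(R[0]+R[3]-R[1]-R[2]); hy=R[0]-R[3]+R[1]-R[2]
print("centre",c,"x dir",np.degrees(np.arctan2(hx[1],hx[0])),"y",np.degrees(np.arctan2(hy[1],hy[0])))
V=[ray(s,f(p),.070)[:2] for p in [(325,352),(316,395),(412,388),(402,432)]];print(V)
# grasp
env.gripper_to(.062)
yaw=np.radians(68.4-90)
T=st(); c0=np.array([.5170,.3345]); 
M=Ro.from_rotvec(T["eef_rot"]).as_matrix();print("tool y",M[:,1],"x",M[:,0])
for y in (yaw,yaw+np.pi):
    q=env.solve_ik([*c0,.012],down(y)); print(y,q)
```

```text
[[ 0.44698735 -0.15583024]
 [ 0.46521391  0.03612473]
 [ 0.65278898  0.01972504]
 [ 0.6296184  -0.16915564]] [np.float64(0.18311653946448794), np.float64(0.1928183468899309), np.float64(0.18829061770489386), np.float64(0.1902965720335645)]
centre [ 0.54865216 -0.06728403] x dir -96.20374087052647 y 175.40937843473426
[array([ 0.52704362, -0.10567074]), array([ 0.56529901, -0.09656399]), array([ 0.53303098, -0.03032669]), array([ 0.57187352, -0.02272128])]
tool y [ 9.99998511e-01  1.14794501e-04 -1.72206551e-03] x [-1.14338290e-04  9.99999958e-01  2.65016983e-04]
-0.3769911184307751 [ 4.46271588e-01  4.40741432e-01  1.69321515e+00 -8.88178420e-16
  1.00763608e+00  8.23262706e-01]
2.764601535159018 [ 0.44627159  0.44074143  1.69321515  0.          1.00763608 -2.31832995]
```

Run:
```python
from h import *
r=down(np.radians(-21.6)); c0=[.5175,.3343]
env.move_ptp([*c0,.13],r)
print(env.move_linear([*c0,.012],max_speed=.12,until_force=12),st()["tcp_pos"])
env.gripper_to(.02); s=st(); print(s["opening"],s["gripper_force"],s["contact_force"])
env.move_linear([*c0,.20],max_speed=.2); s=st(); print(s["opening"],s["contact_force"],s["wrist_torque"])
# look above the box, camera over box
yw=np.radians(-5.4); x=np.array([np.sin(-yw),np.cos(yw)])  # tool x
b=np.array([.5487,-.0673])
env.move_ptp([*(b-0*x+np.array([0,.03])),.33],down(yw))
w=cams.calibration("wrist"); cv2.imwrite("pics/w2.png",cams.camera("wrist")); np.save("w2.npy",w); print(st()["t"],st()["tcp_pos"])
```

```text
False [0.51835071 0.33470253 0.01303784]
0.031051962315694306 30.00028967857361 [-0.8699948  -0.85822762  1.41822416]
0.03110436023902047 [-0.71706147 -0.33043864 -3.9204907 ] [-0.00209037  0.01249788  0.05543173]
7.5667 [ 0.54860017 -0.03626207  0.32921804]
```

View pics/w2.png

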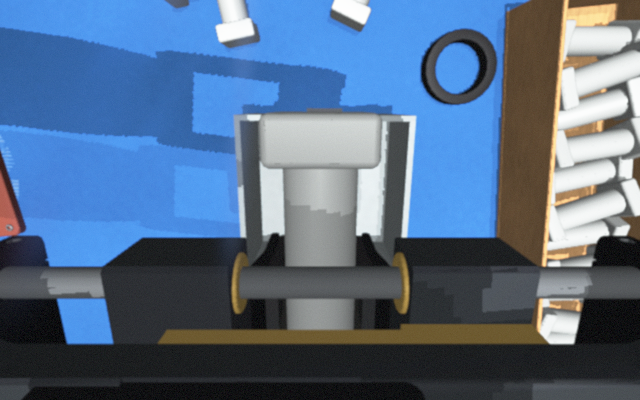

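The coupling is held straight, with its front flange at (260–382, 113–167). The box's front rim corners are at (235,116) and (415,116).

```bash
python3 - <<'E'
from h import *
w=np.load("w2.npy",allow_pickle=True).item()
A,B=[ray(w,p,.115)[:2] for p in [(234.5,115.5),(415.5,115.5)]]
d=A-B; print(A,B,np.linalg.norm(d)); u=d/np.linalg.norm(d) # box y (-x world)
x=np.array([u[1],-u[0]]); x=x if x[1]<0 else -x
print("centre",(A+B)/2+.095*x,"xdir",np.degrees(np.arctan2(x[1],x[0])))
t=np.array([.5486,-.03626]); tx=np.array([np.sin(np.radians(5.4)),np.cos(np.radians(5.4))]);ty=np.array([tx[1],-tx[0]])
for p in [(321,112),(321,167),(260,140),(382,140)]:
    P=ray(w,p,.360)[:2]-t; print("flange tool x,y",P@tx,P@ty)
E
tail -c 0 h.py
```

```text
[0.46736063 0.03516532] [0.65474171 0.01769226] 0.18819398324834447
centre [ 0.5522308  -0.06816086] xdir -95.32735728493506
flange tool x,y 0.07003204806106958 0.001695032393066764
flange tool x,y 0.05078170139932586 0.001734336563440686
flange tool x,y 0.06040331326247902 -0.01988820446164692
flange tool x,y 0.06045891741305437 0.023315350052141824
```

Run:
```python
from h import *
r=down(np.radians(-5.35)); b=[.5505,-.068]
env.move_linear([*b,.22],rot=r,max_speed=.2)
env.move_linear([*b,.085],max_speed=.12); s=st(); print(s["tcp_pos"],s["contact_force"])
print(env.move_linear([*b,.062],max_speed=.03,until_force=5)); s=st(); print(s["tcp_pos"],s["contact_force"],s["wrist_torque"],s["t"])
```

```text
[ 0.5513225  -0.06821769  0.08603017] [ 0.4487815  -0.28476235 -2.66974112]
True
[ 0.5495676  -0.06783978  0.06502775] [-0.82298119 -0.47250121  3.7336218 ] [-0.04109579  0.17536648 -0.03832383] 10.1917
```

Run:
```python
from h import *
env.gripper_to(.062); b=[.5505,-.068]; print(st()["contact_force"])
env.move_linear([*b,.22],max_speed=.18)
x=np.array([np.cos(np.radians(-95.35)),np.sin(np.radians(-95.35))])
env.move_linear([*(np.array(b)-.02*x+[0,0]),.30],max_speed=.2)
w=cams.calibration("wrist"); a=cams.camera("wrist"); np.save("w3.npy",w)
sc=cams.camera("scene");sd=cams.camera("side"); cv2.imwrite("pics/s3.png",sc);cv2.imwrite("pics/d3.png",sd)
o=np.vstack([cv2.resize(a,(480,300)),cv2.resize(sd[80:230,240:480],(480,300),interpolation=2)])
cv2.imwrite("pics/w3.png",o); print(st()["t"],st()["contact_force"])
```

```text
[-1.3593383  -0.44043763 -0.2722538 ]
12.7333 [-0.4643998  -0.6648838   0.72505642]
```

View pics/w3.png

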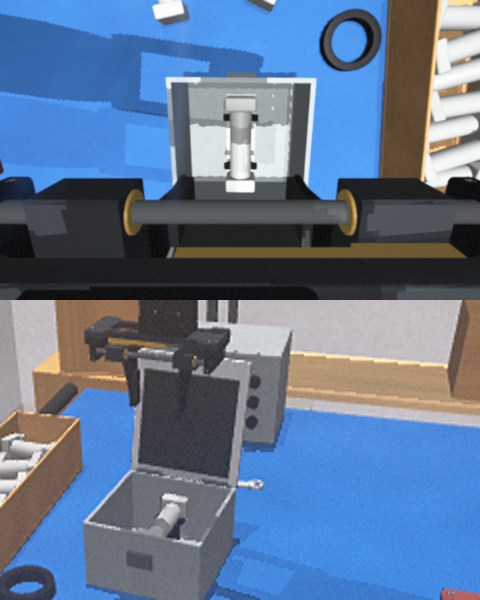

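The coupling lies in both rests with its flanges outside them: in the wrist half it runs from (240,103) to (240,186), with the black V tips visible on both sides. Next, the lid angle and a check of the push path.

```bash
cat >> h.py <<'E'
B=np.array([.5505,-.068]); XA=np.radians(-95.35); BX=np.array([np.cos(XA),np.sin(XA),0]); BY=np.array([-BX[1],BX[0],0])
def bw(x,y,z): return np.r_[B,0]+x*BX+y*BY+[0,0,z]
def push(th,r,tilt,gap=0):
    d=np.array([-np.sin(tilt),-np.cos(tilt)]); t=np.array([-np.cos(tilt),np.sin(tilt)]); n=np.array([np.sin(th),np.cos(th)])
    s=max(-(.008*d+k*.0095*t)@n for k in(-1,1))
    p=np.array([.095,.115])+r*np.array([-np.cos(th),np.sin(th)])+n*(.010+s+gap)
    Z=d[0]*BX+[0,0,d[1]]; X=t[0]*BX+[0,0,t[1]]
    return bw(p[0],0,p[1]),Ro.from_matrix(np.c_[X,np.cross(Z,X),Z]).as_rotvec()
E
python3 - <<'E'
from h import *
s=cams.calibration("scene"); f=lambda p:((p[0]+.5)/4+190-.5,(p[1]+.5)/4+105-.5)
obs=[f((222,27)),f((78,224))]
for th in np.arange(1.4,1.96,.1):
    e=[proj(s,bw(.095-.205*np.cos(th)+.005*np.sin(th),y,.115+.205*np.sin(th)+.005*np.cos(th))) for y in(.095,-.095)]
    print(round(th,2),[np.round(np.array(a)-b,1) for a,b in zip(e,obs)])
for tl in(.2,.35,.5):
    print(tl,[None if (q:=env.solve_ik(*push(th,.17,tl)))is None else np.round(q,2).tolist() for th in(1.9,1,0)])
E
```

```text
1.4 [array([-11.2,  59.8]), array([ 60.7, -40.3])]
1.5 [array([-18.1,  56.4]), array([ 54.2, -43.3])]
1.6 [array([-24.9,  53.5]), array([ 47.7, -45.8])]
1.7 [array([-31.5,  51.1]), array([ 41.4, -47.8])]
1.8 [array([-37.8,  49.3]), array([ 35.3, -49.2])]
1.9 [array([-43.7,  48. ]), array([ 29.5, -50.1])]
0.2 [[-0.65, 0.16, 1.53, 0.17, 1.55, -0.57], [-0.42, 0.06, 1.65, 0.19, 1.51, -0.35], [-0.25, 0.15, 1.81, 0.21, 1.22, -0.23]]
0.35 [[-0.71, 0.22, 1.49, 0.28, 1.64, -0.63], [-0.5, 0.09, 1.64, 0.32, 1.56, -0.43], [-0.34, 0.17, 1.81, 0.36, 1.27, -0.37]]
0.5 [[-0.77, 0.29, 1.45, 0.39, 1.72, -0.68], [-0.57, 0.14, 1.63, 0.44, 1.62, -0.51], [-0.41, 0.21, 1.8, 0.49, 1.33, -0.49]]
```

Run:
```python
from h import *
TL=.4; r=.175
env.gripper_to(0.0)
p=st()["tcp_pos"]; env.move_linear([p[0],p[1],.42],max_speed=.25)
P,R=push(1.8,r,TL,gap=.05); 
env.move_linear(P+[0,0,.42-P[2]]+.03*BX,rot=R,max_speed=.2)
env.move_linear(P,max_speed=.15); print(P,st()["tcp_pos"],st()["contact_force"])
a=cams.camera("scene");b=cams.camera("side");
cv2.imwrite("pics/pre.png",np.vstack([cv2.resize(a[80:280,150:390],(480,300)),cv2.resize(b[50:230,240:480],(480,300))])); print(st()["t"])
```

```text
[ 0.53151343 -0.27074526  0.26935526] [ 0.53199013 -0.27124425  0.27068845] [ 0.56823812 -0.18736145  0.14198919]
17.2667
```

View pics/pre.png

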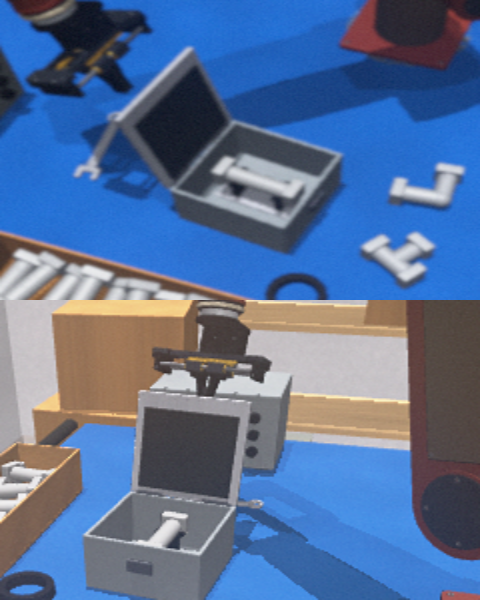

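The gripper is behind the lid and touching nothing, and the coupling lies level in the rests. Now I'll sweep the lid shut.

Run:
```python
from h import *
TL=.4; r=.175
P,R=push(1.8,r,TL,gap=.01); env.move_linear(P,max_speed=.06,until_force=8)
n=0
for th in np.arange(1.7,.09,-.1):
    P,R=push(th,r,TL); hit=env.move_linear(P,max_speed=.07,until_force=15); s=st()
    print(round(th,2),hit,np.round(s["contact_force"],1),round(s["t"],1))
    if hit: break
cv2.imwrite("pics/mid.png",cams.camera("side")[80:260,220:480])
```

```text
1.7 False [-0.5  0.1 -0.1] 18.6
1.6 False [ 0.4 -0.5  0. ] 19.0
1.5 False [-0.8 -0.4  0.4] 19.4
1.4 False [ 0.3 -0.5  0.1] 19.8
1.3 False [-0.2  0.1  0.1] 20.2
1.2 False [-0.1 -0.3  0.8] 20.6
1.1 False [ 0.3 -0.6 -0.6] 21.0
1.0 False [-0.2 -0.4  0.6] 21.4
0.9 False [ 0.3 -0.   0.1] 21.8
0.8 False [ 0.4 -0.2  0.3] 22.2
0.7 False [ 0.7  0.6 -0.5] 22.6
0.6 False [-0.1 -0.2  0.7] 23.1
0.5 False [-0.1  0.   1.1] 23.5
0.4 False [-0.1  0.6  0.1] 23.9
0.3 False [ 0.3 -0.4 -0.5] 24.3
0.2 False [ 0.4 -0.8 -0.7] 24.7
0.1 False [-0.2  0.1  1. ] 25.1
```

View pics/mid.png

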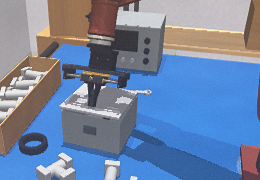

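The lid has followed and is nearly shut. I'll finish with a slow, force-limited push.

Run:
```python
from h import *
TL=.4; r=.175
for th in(.05,.02,-.04):
    P,R=push(th,r,TL); hit=env.move_linear(P,max_speed=.025,until_force=9); s=st()
    print(th,hit,np.round(s["contact_force"],1),s["tcp_pos"],push(0,r,TL)[0],round(s["t"],1))
    if hit: break
P=s["tcp_pos"]
env.move_linear(P+[0,0,.12],max_speed=.15)
c=bw(-.02,0,0); 
env.move_ptp([.45,.25,.40],down(XA+np.pi/2))
a=cams.camera("scene");b=cams.camera("side")
cv2.imwrite("pics/end.png",np.vstack([cv2.resize(a[120:270,180:420],(480,300)),cv2.resize(b[120:270,240:480],(480,300))])); print(st()["t"],st()["contact_force"])
```

```text
0.05 False [ 0.1 -0.5 -0.4] [0.55768082 0.01046734 0.1443041 ] [0.55795916 0.0116515  0.13606796] 25.6
0.02 False [ 0.7  0.2 -0.5] [0.55779037 0.01131259 0.13921809] [0.55795916 0.0116515  0.13606796] 26.0
-0.04 True [-1.8 -0.9  5.6] [0.55817497 0.01152588 0.13610672] [0.55795916 0.0116515  0.13606796] 26.2
28.4667 [-0.89113549 -0.31590782 -0.07707525]
```

View pics/end.png

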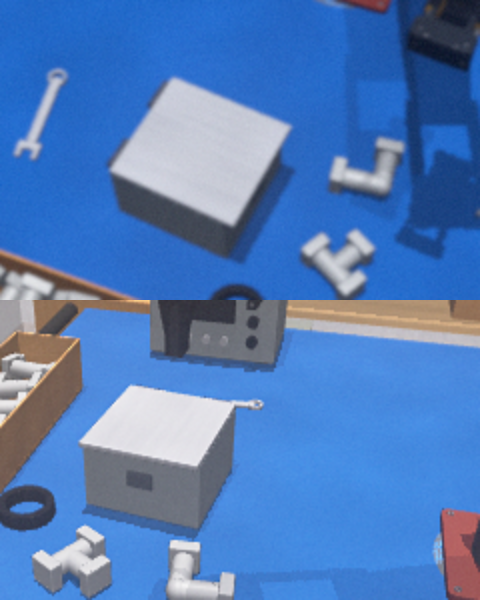

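Both views show the lid flat, flush with the rim, and the bystanders in place. I'll press once more, lightly, to confirm it's seated against the rim.

Run:
```python
from h import *
P,R=push(0,.185,0.)
env.move_ptp(P+[0,0,.06],R); env.move_linear(P+[0,0,.008],max_speed=.1)
for f in(9,18):
    h=env.move_linear(P-[0,0,.012],max_speed=.015,until_force=f); s=st(); print(h,s["tcp_pos"]-P,s["contact_force"])
env.move_linear(P+[0,0,.15],max_speed=.15); env.dwell(.3); print(st()["t"],st()["contact_force"])
```

```text
True [ 7.02708778e-05 -3.13660953e-05  3.56619698e-04] [-1.21473422 -0.34170866  5.00762958]
True [ 1.00429696e-04 -5.46193212e-05  3.46666808e-04] [-1.60219953 -1.53473182  5.02714746]
32.8583 [ 0.8190401   0.17527915 -0.58451707]
```

The extra force didn't move the lid (less than 0.1 mm), so it's seated on the rim.

```bash
python3 -c "
from workcell import env
print(env.job_done())"
```

```text
the job is handed in; nothing more can be done
None
```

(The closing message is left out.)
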